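# Find the thread hand of a record-cleaning spindle's wing cap and lift the cap off

## Robot

A 6-joint arm with a two-finger parallel gripper is mounted at the origin on the work surface. World frame = base frame: x ahead of the robot, y to its left, z up, the work surface at z = 0. Lengths are in m, angles in rad, forces in N, time in s.
With the tool pointing down it reaches from about 0.425 to 0.95 m from the base axis. Payload 3.5 kg.
Tool frame: the origin (TCP) lies at the very end of the fingers, on their centre line; the grasp point (between the pads) lies 19 mm behind it; z points along the fingers, y is the direction in which the jaws open and shut (so a half turn about z gives the same grasp; the last joint's range is limited). The gripper opens to 85 mm and grips with 20 to 120 N. Pads are 22 mm wide; open, the fingers measure 114 mm over their backs; the gripper's body (76 mm by 85 mm) begins 54 mm behind the grasp point. The pads swing forward as they close: fully open they stand 13 mm farther back than shut.
Start: joints at [1.006, 0.286, 1.577, -0, 1.279, -0.15], TCP at [0.272, 0.618, 0.231] pointing down, gripper open.
Joint ranges: [-2.77, 2.77], [-0.9, 2.22], [0.21, 2.48], [-1.53, 4.67], [0.24, 2.81], [-2.84, 2.84]. Speed limits (rad/s): [2.79, 2.79, 3.14, 3.14, 3.14, 3.14].

## Interface

Orientations are given as a unit quaternion [x, y, z, w].
In Python, from plant import get_state, vision, ctrl gives the robot as it stands.
- The arm moves only by the tool move_arm, never from a script. Its arguments are lists of equal length, an entry for each row: "fingers": the closure, from -1 (fully open) to 1 (shut); "translation": the shift along the tool's x, y, z in cm, a list of three; "twist": the turn, a rotation vector about the tool's x, y, z in degrees, a list of three. In form: {"fingers": [fingers, ...], "translation": [[tx, ty, tz], ...], "twist": [[wx, wy, wz], ...]}. A call has 1 to 20 rows; each row is the pose to reach, as a shift and turn from the pose commanded when the call began, along the tool's axes at that moment; what a row does not reach only later rows make up. A row lasts 1/8 s, in which the tool goes at most 62.5 mm and 10.7 degrees, less where a joint would pass 70% of its speed; a pose out of reach is approached as far as the arm can. A call with a gripper value outside its range is refused whole. The fingers move at their own pace and stop on an object; "newtons" is the grip in N (left out, the last holds). Time passes only in rows, so rows that repeat a pose let the fingers close. It gives the time, the measured TCP pose, the force and the opening at its end, in the units of the state.
- get_state(): the state, without advancing time (a new reading comes with each control period).
- vision.read_camera(name): name is "scene" or "side" or "wrist"; returns a dict with "pixels" (400x640x3 uint8, red, green, blue), "K" (3x3 intrinsics, pixels), "R" (3x3) and "t" (3): a world point X has camera coordinates R X + t. Camera axes: x right, y down, z forward; pixel columns grow to the right and rows downward; lengths in m; the calibration is good to about 2 mm. A picture is of the moment at which its call begins. There is no depth.
- ctrl.sign_off(): hands the job in, once; it reports no verdict.
The state is a dict: "time": time; "qpos": joint angles; "dq": joint speeds; "joint_efforts": joint torques, N m; "eef_pos": TCP position; "tcp_rot": TCP orientation; "contact_force": force on the tool from outside, world axes, zero at the start; "wrist_torque": the same for the moment, N m; "opening": opening from 0.0 (shut) to 1.0 (fully open).
Only numpy, scipy, OpenCV 4.12 (cv2) and the standard library are available. Lean on these libraries where they do the work, as an engineer would, in place of code of your own. Each camera call takes 0.05 s, during which the arm holds its last target.

## Task

Take the wing cap off the spindle that is loaded with records; leave the cap of the other, record-less spindle and everything else on the cart alone, and keep the gripper off the records. The thread may be left-hand or right-hand and nothing shows which, so try the cap both ways without forcing it, turn it the way that gives until it is loose, and lift it straight up. Finish while still holding it: the cap level in the gripper, at least 6 cm up from where it sat, above its spindle and touching nothing else.

Things in the scene. Friction and masses are not known exactly. Their poses are not given: they have to be found in the camera images.
- cap_wing (a point): The steel wing cap to take off, on the loaded spindle: knurled skirt 59 mm across, 34 mm high, with an upright wing on its flat top, 50 long, 18 thick, 34 mm high; about 0.3 kg. Point on the cap's axis inside the wing, 56 mm above the skirt's lower edge, 22 above the flat top, 12 below the wing's top edge: grasp here from above, across the thickness. z up, x across the wing's thickness, y along it.
- stack_top (a point): Middle of the seal plate's top face, where the cap sits, on the spindle's axis (z up). The spindle end inside the cap is 26 mm high, with a coarse two-start thread, left- or right-hand. Loosening (anticlockwise from above if right-hand) the cap turns easily, is held down for the first 0.7 rad, and lifts straight off from 1.1 to 1.9 rad. The tight way it turns at most 0.3 rad, then stops hard.
- stack: The loaded spindle: three black 7-inch records (175 mm across) with spacers, fixed on an upright column of the stand, under a black seal plate 90 mm across. Origin on the column's axis at the cart top; z up, x and y as the stand's. Topmost record 60 mm above the origin, upper face of the seal plate, on which the cap sits, 66 mm above it. It does not turn.
- stand: Fixed steel twin stand, base plate 120 x 310 mm and 14 mm high; origin at the middle of its underside on the cart top. Its two spindle columns stand 100 mm to either side of the origin along its y axis; either of them may be the loaded one. z up. At the start the caps' wings lie along its y axis to within 0.1 rad.
- other_cap_wing (a point): The same point of the identical wing cap on the other spindle, which carries only grey spacers and no records; leave it as it is.
- record_weight: Silver record weight, loose, 76 mm across, 44 mm high, beside the middle of the stand on its far side; bystander. Origin at the centre of its underside.
- headshell: Chrome headshell with cartridge, loose, about 65 mm long and 20 mm high, beside the middle of the stand on its near side; bystander. Origin below its middle.
- pot: Green ceramic pot, loose, 94 mm across, 78 mm high; bystander. Origin at the centre of its underside.
- tweezers: Stainless tweezers lying flat, 130 mm long, 7 mm high; bystander. Origin below their middle.
- brush: Record brush, loose, 95 x 26 x 27 mm; bystander. Origin at the centre of its underside.
- spare_spacer: Grey plastic spacer ring, loose, 44 mm across, 10 mm high; bystander. Origin at the centre of its underside.
Mind the look-alikes: they are no part of the job. What is shaped like the part that bears cap_wing but orange is not meant.

How it is judged:
On the way:
1. the cap is turned loose on its thread while still sitting on its spindle (angle between the x axis of cap_wing and the x axis of stand, either way round above 0.75 rad and z of cap_wing in the frame of stack below 0.142 m and horizontal distance between cap_wing and stack below 0.01 m).
At the end, for the whole second after the job is handed in: The cap is held in the gripper at least 50 mm above where it sat, within 60 mm of its spindle's axis, tilted less than 17 degrees, at rest and touching only the fingers; the other cap is still on its spindle (z of cap_wing in the frame of stack above 0.172 m and horizontal distance between cap_wing and stack below 0.06 m and angle between cap_wing's own z axis and vertical below 0.3 rad and contact force between cap and the fingers above 1 N and linear speed of cap below 0.03 m/s and z of other_cap_wing in the frame of stand below 0.13 m and contact force between cap and stack below 0.1 N and contact force between cap and stand below 0.1 N and contact force between cap and table below 0.1 N); the arm keeps its last pose, push and grip.
It fails at once if the cap is forced against its tight end (the fingers press on it with over 900 N in all, as when they are twisted half a radian past the stop) (contact force between cap and the fingers above 900 N).
It fails at once if the gripper or arm pushes on the records or their spindle (over 5 N) (contact force between any of the fingers, the arm and stack above 5 N).
It fails at once if the other cap is turned, lifted or shifted (distance of other_cap_wing from where it was at the start of the episode above 0.008 m or angle between the x axis of other_cap_wing and the x axis of stand, either way round above 0.3 rad).
It fails at once if a bystander is moved more than 20 mm (distance of any of record_weight, headshell, pot, tweezers, brush, spare_spacer from where it was at the start of the episode above 0.02 m).
It also fails if it takes over 42 s, if anything falls off the work surface, if the arm or the gripper's body presses on something with over 40 N, if the wrist force passes 120 N, or if a joint passes its speed limit or range.

## Working session

There is one attempt and no reset: what is moved stays moved. The work goes in short steps, Python scripts to look and compute and a tool call to move; the robot and the scene stay as the last step left them, time stands still between calls to the robot, and variables do not carry over. Pictures are saved under pics/ and viewed, and the job is handed in when it is done.

Besides the shell and the picture viewer there is one more tool, called after "Emit:" as name(argument=value, ...), one argument or row to a line, values as JSON. move_arm: Moves the arm, as the interface text tells. Its arguments: {"type":"object","properties":{"fingers":{"type":"array"},"translation":{"type":"array"},"twist":{"type":"array"},"newtons":{"type":"number"}},"required":["fingers","translation","twist"]}

```bash
mkdir -p pics; cat > h.py <<'E'
import numpy as np, cv2
from plant import get_state, vision, ctrl
def snap(n,f):
    c=vision.read_camera(n); cv2.imwrite(f'pics/{f}.png',cv2.cvtColor(c['pixels'],cv2.COLOR_RGB2BGR)); np.savez(f'pics/{f}.npz',**c); return c
def ray(c,u,v,z):
    K,R,t=c['K'],c['R'],c['t']; d=R.T@np.linalg.solve(K,[u,v,1.]); o=-R.T@t; return o+d*(z-o[2])/d[2]
def proj(c,X):
    p=c['K']@(c['R']@np.array(X)+c['t']); return p[:2]/p[2]
E
python3 - <<'E'
from h import *
for n in ['scene','side','wrist']:
    c=snap(n,n+'0'); print(n,-c['R'].T@c['t'],c['R'][2])
s=get_state(); print(s)
E
```

```text
scene [1.23872363 0.60424781 1.27667202] [-0.47626481 -0.40867476 -0.7785607 ]
side [ 0.20916309 -0.82488134  0.64714888] [ 0.30809629  0.79578738 -0.52134358]
wrist [0.19739948 0.65046366 0.37220226] [ 0.29048924 -0.12963165 -0.94805677]
{'time': 0.15, 'qpos': array([ 1.00600706e+00,  2.86992597e-01,  1.57784806e+00,  4.98371778e-05,
        1.27858806e+00, -1.50033931e-01]), 'dq': array([-0.00247991, -0.00285937, -0.00489257, -0.00027182, -0.00028313,
        0.00084049]), 'joint_efforts': array([ 8.77932434e-04, -4.06607044e+01, -2.93138999e+01, -1.56340748e-04,
        3.96963092e-03, -2.37349255e-06]), 'eef_pos': array([0.27170943, 0.61734284, 0.23024066]), 'tcp_rot': array([ 2.05901423e-01,  9.78572307e-01, -8.51673992e-04, -3.43523097e-04]), 'contact_force': array([-0.90219152,  0.50202164, -0.17599315]), 'wrist_torque': array([ 0.04625488, -0.03666135, -0.09612228]), 'opening': 0.9993227829480059}
```

View pics/scene0.png

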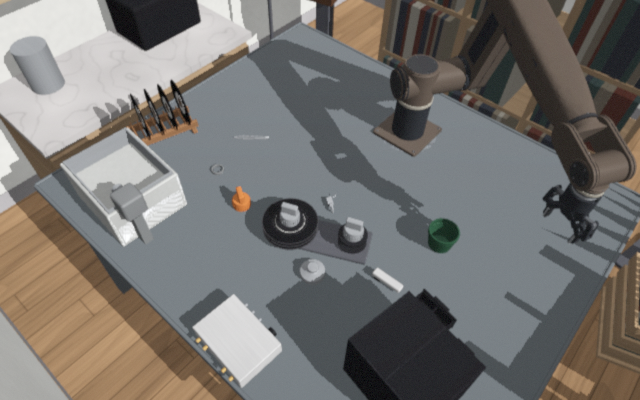

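View pics/side0.png

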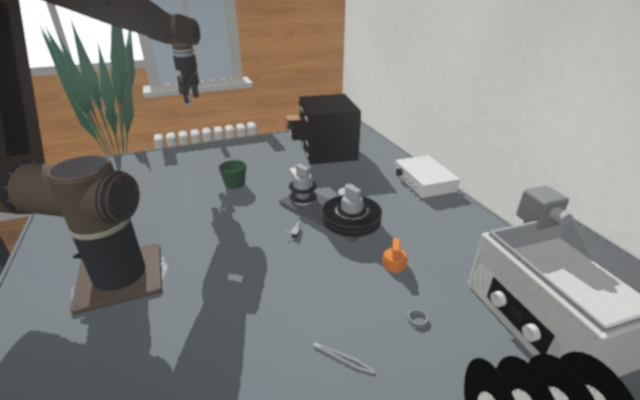

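View pics/wrist0.png

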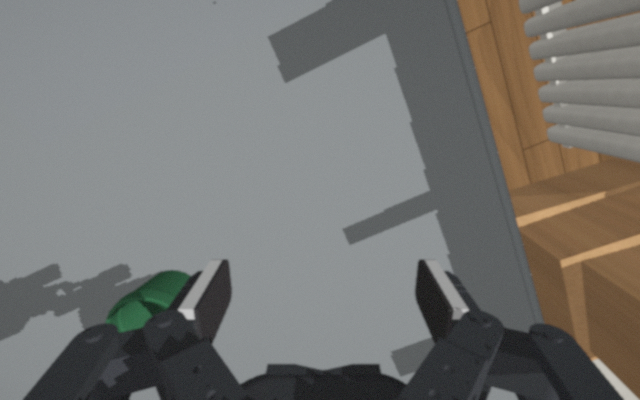

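Candidates in scene: the steel cap on the records at (289,213), which is my choice; the steel cap on the bare spindle at (353,230); the orange look-alike at (240,200). In side the same three are at (351,197), (302,177) and (396,258). Next is a close crop to check and measure.

```bash
python3 - <<'E'
from h import *
a=cv2.imread('pics/scene0.png')[170:270,225:385]; b=cv2.imread('pics/side0.png')[150:250,265:425]
im=np.vstack([cv2.resize(x,None,fx=3.0,fy=3.0,interpolation=cv2.INTER_CUBIC) for x in (a,b)])
cv2.imwrite('pics/crop0.png',im)
E
```

```text
(no output)
```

View pics/crop0.png

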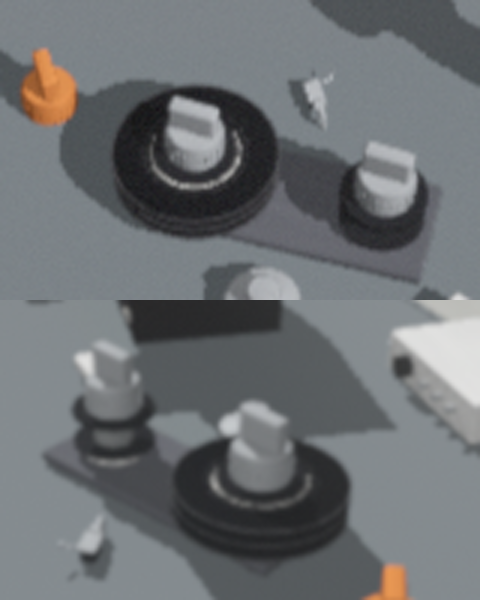

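The crop confirms the target: the wing cap on the black record disc, scene wing top about (290,206), side about (352,188). The other cap has only spacers under it.

```bash
python3 - <<'E'
from h import *
S=dict(np.load('pics/scene0.npz')); D=dict(np.load('pics/side0.npz'))
f=lambda c,x,y,z,o: ray(c,o[0]+x/3,o[1]+y/3,z).round(4)
os,od=(225,170),(265,150)
print('wing top', f(S,194,107,.134,os), f(D,263,411-300,.134,od))
print('other wing top', f(S,388,154,.134,os), f(D,115,350-300,.134,od))
print('rec centre', f(S,196,148,.06,os), f(D,262,482-300,.06,od))
for p in [(115,150),(278,152),(196,87),(193,222)]: print(f(S,*p,.06,os))
print('edge corners',[f(S,x,y,.134,os) for x,y in [(172,97),(219,108),(168,112),(214,125)]])
# orange, headshell, weight, pot
for n,u,v,z in [('orange',240,195,.05),('head',330,203,.01),('weight',312,268,.04),('pot',443,230,.07),('brush',387,279,.02)]: print(n,ray(S,u,v,z).round(3))
E
```

```text
wing top [ 0.628  -0.0157  0.134 ] [ 0.629  -0.0181  0.134 ]
other wing top [0.544  0.1638 0.134 ] [0.5431 0.1528 0.134 ]
rec centre [ 0.6259 -0.0178  0.06  ] [ 0.6279 -0.0261  0.06  ]
[ 0.6836 -0.0784  0.06  ]
[0.573  0.0488 0.06  ]
[ 0.5674 -0.0727  0.06  ]
[0.6939 0.042  0.06  ]
edge corners [array([ 0.6335, -0.0407,  0.134 ]), array([0.6123, 0.0036, 0.134 ]), array([ 0.6497, -0.0306,  0.134 ]), array([0.6311, 0.0142, 0.134 ])]
orange [ 0.659 -0.211  0.05 ]
head [0.464 0.009 0.01 ]
weight [0.701 0.139 0.04 ]
pot [0.35 0.36 0.07]
brush [0.573 0.32  0.02 ]
```

Measured: the cap axis is about (0.628, -0.017), both views within 3 mm. The spindles are 0.195 m apart (0.200 given), and the wing lies along about 115.5°. Moving to a hover with the jaws across the thickness, which puts q6 near -0.47 with room to turn either way.

Emit:
move_arm(
  fingers=[-1, -1, -1, -1, -1, -1, -1, -1, -1, -1, -1, -1, -1, -1, -1, -1, -1, -1],
  translation=[
    [-2, -1.5, 0],
    [-5, -3.75, 0],
    [-9, -6.75, 0],
    [-13, -9.75, 0],
    [-17, -12.75, 0],
    [-21, -15.75, 0],
    [-25, -18.75, 0],
    [-29, -21.75, 0],
    [-33, -24.75, 0],
    [-37, -27.75, 0],
    [-41, -30.75, 0],
    [-45, -33.75, 0],
    [-49, -36.75, 0],
    [-53, -39.75, 0],
    [-56, -42, 0],
    [-57.5, -43.1, 0],
    [-58.2, -43.6, 0],
    [-58.2, -43.6, 0],
  ],
  twist=[
    [0, 0, 1],
    [0, 0, 4],
    [0, 0, 7],
    [0, 0, 10],
    [0, 0, 13],
    [0, 0, 16],
    [0, 0, 19],
    [0, 0, 22],
    [0, 0, 25],
    [0, 0, 28],
    [0, 0, 31],
    [0, 0, 34],
    [0, 0, 37],
    [0, 0, 39],
    [0, 0, 40],
    [0, 0, 40.7],
    [0, 0, 40.7],
    [0, 0, 40.7],
  ],
)

```text
time: 2.4
eef_pos: [0.6287, -0.0152, 0.2312]
tcp_rot: [0.533, 0.846, 0.0, -0.0]
contact_force: [0.4, 0.5, -0.6]
opening: 0.998
```

```bash
python3 - <<'E'
from h import *
c=snap('wrist','wrist1'); s=get_state(); print(s['time'],s['eef_pos'],s['qpos'],s['tcp_rot'],s['contact_force'])
for z in (.134,.122,.066): print(proj(c,[.628,-.017,z]))
E
```

```text
2.45 [ 0.62854993 -0.01482186  0.23123275] [-1.84922414e-01  1.86359640e-01  1.69598230e+00  4.31820782e-04
  1.25984184e+00 -6.31685800e-01] [ 5.32949498e-01  8.46146975e-01  8.22634128e-05 -3.50477040e-04] [0.83671821 0.30318613 0.56262398]
[320.50224259 199.81516677]
[320.62358145 195.01164085]
[321.074928   177.14387118]
```

View pics/wrist1.png

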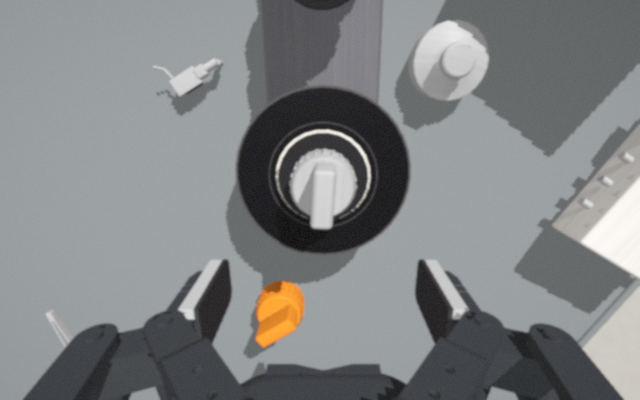

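The wrist view shows the wing nearly aligned with the image's vertical, from about (325,166) to (321,228), on the record disc centred at (323,170). I'll measure its corners.

```bash
python3 - <<'E'
from h import *
im=cv2.imread('pics/wrist1.png')[140:240,260:390]
cv2.imwrite('pics/crop1.png',cv2.resize(im,None,fx=6,fy=6,interpolation=cv2.INTER_CUBIC))
E
```

```text
(no output)
```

View pics/crop1.png

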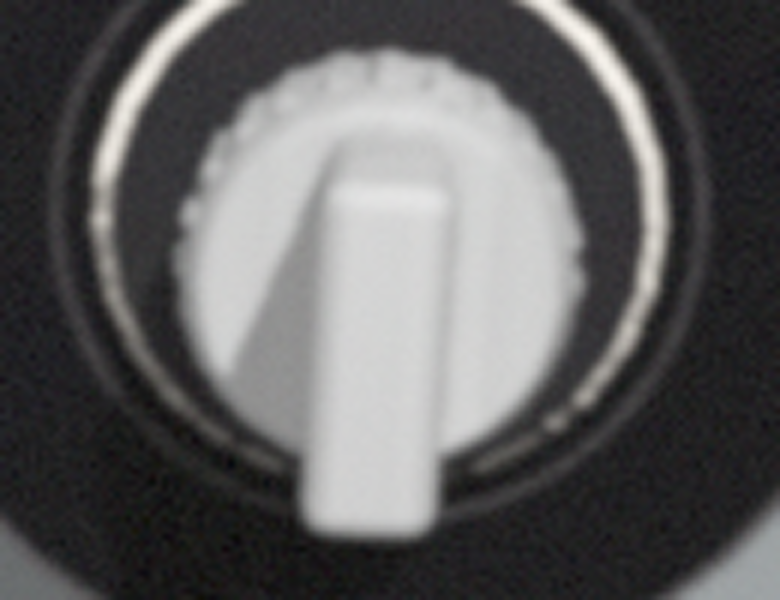

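```bash
python3 - <<'E'
from h import *
c=dict(np.load('pics/wrist1.npz'))
P=[ray(c,260+x/6,140+y/6,.134) for x,y in [(330,190),(450,190),(440,534),(302,534)]]
P=np.array(P); print(P.round(4), P.mean(0)); far=(P[0]+P[1])/2; near=(P[2]+P[3])/2
d=far-near; print(np.linalg.norm(d), np.degrees(np.arctan2(d[1],d[0])), np.linalg.norm(P[1]-P[0]),np.linalg.norm(P[2]-P[3]))
# record/label ellipse & skirt sides
for p in [(180,250),(582,250)]: print(ray(c,260+p[0]/6,140+p[1]/6,.100).round(4))
im=cv2.imread('pics/wrist1.png'); g=im.max(2); m=((g<70)*255).astype(np.uint8); m[260:]=0; m[:85]=0
k=max(cv2.findContours(m,cv2.RETR_EXTERNAL,cv2.CHAIN_APPROX_NONE)[0],key=cv2.contourArea)
e=cv2.fitEllipse(k); print(e, ray(c,*e[0],.06))
s=get_state(); from scipy.spatial.transform import Rotation as R
M=R.from_quat(s['tcp_rot']).as_matrix(); print(M.round(3), np.degrees(np.arctan2(M[1,1],M[0,1])))
w=P.mean(0); print('tool delta', M.T@(np.array([w[0],w[1],.105])-s['eef_pos']))
E
```

```text
[[ 0.6145  0.0016  0.134 ]
 [ 0.6282  0.0082  0.134 ]
 [ 0.6481 -0.035   0.134 ]
 [ 0.6313 -0.0431  0.134 ]] [ 0.63051541 -0.01705666  0.134     ]
0.04763933886551433 112.63906668892946 0.015206441506320723 0.01856273009366513
[ 0.6014 -0.0241  0.1   ]
[0.6544 0.0013 0.1   ]
((322.6526794433594, 170.251220703125), (164.57765197753906, 169.32681274414062), 88.29586029052734) [ 0.62702632 -0.01140612  0.06      ]
[[-0.432  0.902 -0.001]
 [ 0.902  0.432  0.001]
 [ 0.001 -0.    -1.   ]] 25.5900839700066
tool delta [-0.00295047  0.00083698  0.12623057]
```

Wing centre is about (0.629, -0.0165), measured length 48 mm and thickness 15–18.5 mm against 50 and 18 given, axis about 113°. Descend and close.

Emit:
move_arm(
  fingers=[-1, -1, -1, -1, -1, -1, -0.5, 0, 0.5, 1, 1, 1, 1, 1, 1],
  translation=[
    [-0.15, 0, 2],
    [-0.15, 0, 5],
    [-0.15, 0, 8],
    [-0.15, 0, 10.5],
    [-0.15, 0, 12],
    [-0.15, 0, 12.4],
    [-0.15, 0, 12.4],
    [-0.15, 0, 12.4],
    [-0.15, 0, 12.4],
    [-0.15, 0, 12.4],
    [-0.15, 0, 12.4],
    [-0.15, 0, 12.4],
    [-0.15, 0, 12.4],
    [-0.15, 0, 12.4],
    [-0.15, 0, 12.4],
  ],
  twist=[
    [0, 0, 2],
    [0, 0, 2],
    [0, 0, 2],
    [0, 0, 2],
    [0, 0, 2],
    [0, 0, 2],
    [0, 0, 2],
    [0, 0, 2],
    [0, 0, 2],
    [0, 0, 2],
    [0, 0, 2],
    [0, 0, 2],
    [0, 0, 2],
    [0, 0, 2],
    [0, 0, 2],
  ],
  newtons=50,
)

```text
time: 4.32
eef_pos: [0.63, -0.0174, 0.1082]
tcp_rot: [0.548, 0.836, 0.0, 0.001]
contact_force: [-1.1, -0.5, 6.2]
opening: 0.204
```

```bash
python3 - <<'E'
from h import *
c=snap('wrist','wrist2'); s=get_state(); print({k:np.round(v,3) for k,v in s.items()})
E
```

```text
{'time': np.float64(4.375), 'qpos': array([-0.188,  0.313,  1.782, -0.   ,  1.046, -0.599]), 'dq': array([ 0.001,  0.001,  0.   ,  0.001, -0.002,  0.001]), 'joint_efforts': array([ 6.5800e-01, -3.5305e+01, -2.4180e+01,  1.5500e-01, -2.2300e-01,
       -1.0000e-02]), 'eef_pos': array([ 0.63 , -0.017,  0.108]), 'tcp_rot': array([0.548, 0.836, 0.   , 0.001]), 'contact_force': array([-1.837, -1.143,  5.91 ]), 'wrist_torque': array([-0.043,  0.12 , -0.025]), 'opening': np.float64(0.196)}
```

View pics/wrist2.png

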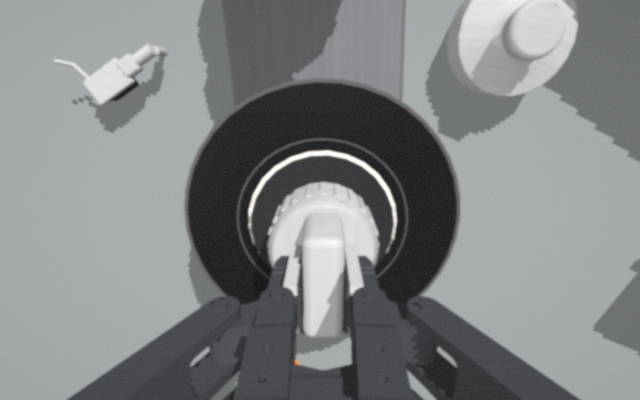

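The wing is gripped: opening 0.20 is 17 mm against an 18 mm wing, and it sits centred between the pads at about (323,280). Now a gentle anticlockwise trial.

Emit:
move_arm(
  fingers=[1, 1, 1, 1, 1],
  translation=[
    [0, 0, 0],
    [0, 0, 0],
    [0, 0, 0],
    [0, 0, 0],
    [0, 0, 0],
  ],
  twist=[
    [0, 0, -3],
    [0, 0, -6],
    [0, 0, -9],
    [0, 0, -12],
    [0, 0, -12],
  ],
)

```text
time: 5.0
eef_pos: [0.6303, -0.0171, 0.1082]
tcp_rot: [0.458, 0.889, 0.0, 0.001]
contact_force: [-0.6, 0.2, 5.4]
opening: 0.202
```

```bash
python3 - <<'E'
from h import *
s=get_state(); print({k:np.round(s[k],3) for k in ('time','qpos','eef_pos','contact_force','wrist_torque','joint_efforts','opening')})
E
```

```text
{'time': np.float64(5.0), 'qpos': array([-0.188,  0.313,  1.781,  0.   ,  1.045, -0.808]), 'eef_pos': array([ 0.63 , -0.017,  0.108]), 'contact_force': array([-0.616,  0.21 ,  5.423]), 'wrist_torque': array([0.183, 0.009, 0.118]), 'joint_efforts': array([-2.4900e-01, -3.5270e+01, -2.3618e+01, -6.8000e-02,  1.6000e-02,
        6.8000e-02]), 'opening': np.float64(0.202)}
```

Emit:
move_arm(
  fingers=[1, 1, 1, 1, 1],
  translation=[
    [0, 0, 0],
    [0, 0, 0],
    [0, 0, 0],
    [0, 0, 0],
    [0, 0, 0],
  ],
  twist=[
    [0, 0, -2],
    [0, 0, -4],
    [0, 0, -6],
    [0, 0, -8],
    [0, 0, -8],
  ],
)

```text
time: 5.62
eef_pos: [0.6303, -0.0171, 0.1082]
tcp_rot: [0.395, 0.919, 0.0, 0.001]
contact_force: [0.6, 0.0, 5.6]
opening: 0.199
```

```bash
python3 - <<'E'
from h import *
s=get_state(); print({k:np.round(s[k],3) for k in ('time','qpos','eef_pos','contact_force','wrist_torque','joint_efforts','opening')})
E
```

```text
{'time': np.float64(5.625), 'qpos': array([-1.880e-01,  3.130e-01,  1.781e+00,  1.000e-03,  1.045e+00,
       -9.470e-01]), 'eef_pos': array([ 0.63 , -0.017,  0.108]), 'contact_force': array([0.595, 0.015, 5.56 ]), 'wrist_torque': array([ 0.179, -0.042,  0.044]), 'joint_efforts': array([-1.2300e-01, -3.5247e+01, -2.3636e+01, -8.6000e-02, -2.1000e-02,
        3.9000e-02]), 'opening': np.float64(0.199)}
```

Emit:
move_arm(
  fingers=[1, 1, 1, 1, 1],
  translation=[
    [0, 0, 0],
    [0, 0, 0],
    [0, 0, 0],
    [0, 0, 0],
    [0, 0, 0],
  ],
  twist=[
    [0, 0, -2],
    [0, 0, -4],
    [0, 0, -6],
    [0, 0, -8],
    [0, 0, -8],
  ],
)

```text
time: 6.25
eef_pos: [0.6303, -0.0171, 0.1082]
tcp_rot: [0.33, 0.944, 0.0, 0.001]
contact_force: [-1.0, 0.2, 4.5]
opening: 0.199
```

```bash
python3 - <<'E'
from h import *
s=get_state(); print({k:np.round(s[k],3) for k in ('time','qpos','eef_pos','contact_force','wrist_torque','joint_efforts','opening')})
snap('wrist','wrist3')
E
```

```text
{'time': np.float64(6.25), 'qpos': array([-1.880e-01,  3.130e-01,  1.781e+00,  1.000e-03,  1.045e+00,
       -1.087e+00]), 'eef_pos': array([ 0.63 , -0.017,  0.108]), 'contact_force': array([-1.04 ,  0.17 ,  4.488]), 'wrist_torque': array([ 0.138, -0.024,  0.118]), 'joint_efforts': array([-1.2700e-01, -3.5272e+01, -2.3620e+01, -9.9000e-02, -2.0000e-02,
        4.0000e-02]), 'opening': np.float64(0.199)}
```

View pics/wrist3.png

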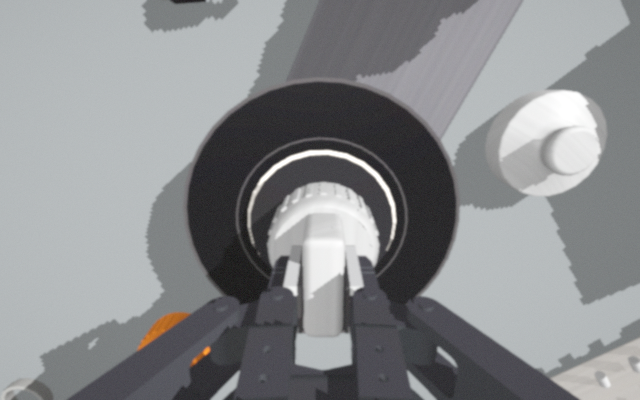

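The cap has followed the fingers 28° (0.49 rad) anticlockwise with almost no torque, past the 0.3 rad the tight way allows. The wing is still square between the pads, so anticlockwise is the loosening way. Continue to about 1.45 rad in total.

Emit:
move_arm(
  fingers=[1, 1, 1, 1, 1, 1, 1, 1, 1, 1, 1, 1, 1],
  translation=[
    [0, 0, 0],
    [0, 0, 0],
    [0, 0, 0],
    [0, 0, 0],
    [0, 0, 0],
    [0, 0, 0],
    [0, 0, 0],
    [0, 0, 0],
    [0, 0, 0],
    [0, 0, 0],
    [0, 0, 0],
    [0, 0, 0],
    [0, 0, 0],
  ],
  twist=[
    [0, 0, -5],
    [0, 0, -10],
    [0, 0, -15],
    [0, 0, -20],
    [0, 0, -25],
    [0, 0, -30],
    [0, 0, -35],
    [0, 0, -40],
    [0, 0, -45],
    [0, 0, -50],
    [0, 0, -55],
    [0, 0, -55],
    [0, 0, -55],
  ],
)

```text
time: 7.92
eef_pos: [0.63, -0.0169, 0.1082]
tcp_rot: [-0.144, 0.99, 0.0, 0.0]
contact_force: [-0.0, 0.3, 5.5]
opening: 0.202
```

```bash
python3 - <<'E'
from h import *
s=get_state(); print({k:np.round(s[k],3) for k in ('time','qpos','eef_pos','contact_force','wrist_torque','opening')})
snap('wrist','wrist4')
E
```

```text
{'time': np.float64(7.925), 'qpos': array([-1.880e-01,  3.130e-01,  1.782e+00,  1.000e-03,  1.046e+00,
       -2.047e+00]), 'eef_pos': array([ 0.63 , -0.017,  0.108]), 'contact_force': array([-0.039,  0.334,  5.534]), 'wrist_torque': array([0.181, 0.128, 0.105]), 'opening': np.float64(0.202)}
```

View pics/wrist4.png

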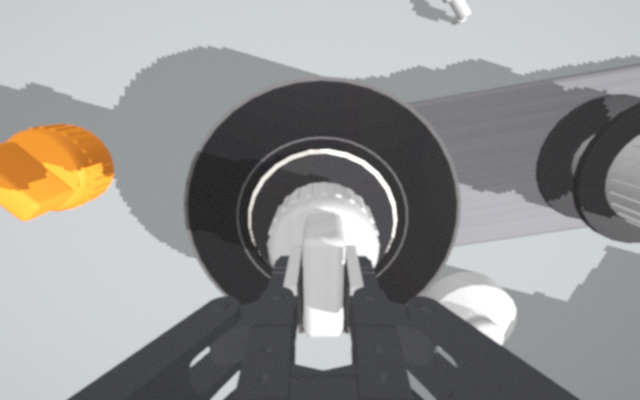

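The wing is square between the pads at 83° (1.45 rad) and still seated. Start the lift gently.

Emit:
move_arm(
  fingers=[1, 1, 1, 1, 1],
  translation=[
    [0, 0, -0.3],
    [0, 0, -0.6],
    [0, 0, -0.9],
    [0, 0, -1.2],
    [0, 0, -1.2],
  ],
  twist=[
    [0, 0, 0],
    [0, 0, 0],
    [0, 0, 0],
    [0, 0, 0],
    [0, 0, 0],
  ],
  newtons=60,
)

```text
time: 8.6
eef_pos: [0.6297, -0.0172, 0.1196]
tcp_rot: [-0.144, 0.99, -0.0, 0.0]
contact_force: [-0.4, -0.3, -4.3]
opening: 0.198
```

The force is -4.3 N, about the cap's weight, so it is coming free. Lift the rest.

Emit:
move_arm(
  fingers=[1, 1, 1, 1, 1, 1, 1, 1, 1, 1, 1, 1],
  translation=[
    [0, 0, -0.5],
    [0, 0, -1.2],
    [0, 0, -2],
    [0, 0, -2.8],
    [0, 0, -3.6],
    [0, 0, -4.4],
    [0, 0, -5.2],
    [0, 0, -6],
    [0, 0, -6.5],
    [0, 0, -6.8],
    [0, 0, -6.8],
    [0, 0, -6.8],
  ],
  twist=[
    [0, 0, 0],
    [0, 0, 0],
    [0, 0, 0],
    [0, 0, 0],
    [0, 0, 0],
    [0, 0, 0],
    [0, 0, 0],
    [0, 0, 0],
    [0, 0, 0],
    [0, 0, 0],
    [0, 0, 0],
    [0, 0, 0],
  ],
)

```text
time: 10.1
eef_pos: [0.6293, -0.0171, 0.1869]
tcp_rot: [-0.144, 0.99, 0.0, -0.0]
contact_force: [-0.2, 0.6, -4.3]
opening: 0.198
```

```bash
python3 - <<'E'
from h import *
s=get_state(); print({k:np.round(s[k],3) for k in ('time','qpos','dq','eef_pos','contact_force','wrist_torque','opening')})
a=snap('side','side5'); b=snap('scene','scene5')
A=cv2.imread('pics/side5.png')[80:260,240:440]; B=cv2.imread('pics/scene5.png')[130:310,205:405]
cv2.imwrite('pics/crop5.png',np.hstack([cv2.resize(x,None,fx=2,fy=2,interpolation=cv2.INTER_CUBIC) for x in (A,B)]))
E
```

```text
{'time': np.float64(10.1), 'qpos': array([-0.188,  0.227,  1.732,  0.   ,  1.183, -2.048]), 'dq': array([-0.001,  0.002,  0.002, -0.001,  0.001,  0.001]), 'eef_pos': array([ 0.629, -0.017,  0.187]), 'contact_force': array([-0.174,  0.56 , -4.281]), 'wrist_torque': array([-0.032,  0.07 ,  0.02 ]), 'opening': np.float64(0.198)}
```

View pics/crop5.png

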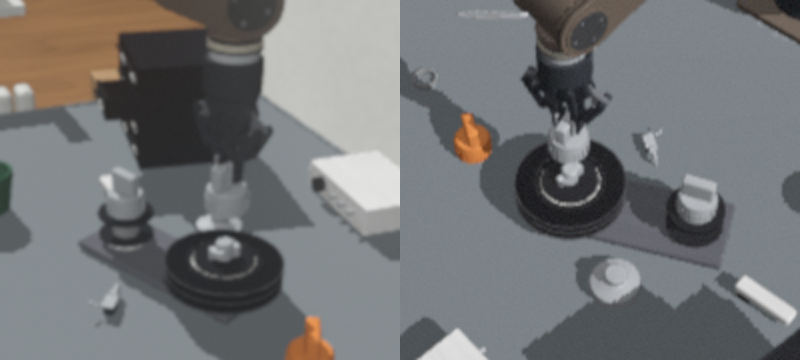

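The crops show the cap held level above the bare spindle end, side crop about (224,195) and scene crop about (570,140). The other cap and the bystanders are where they were. One number check for slip.

```bash
python3 - <<'E'
from h import *
a=dict(np.load('pics/side5.npz')); b=dict(np.load('pics/scene5.npz'))
for z in (.145,.179,.213): print(z,(proj(a,[.629,-.017,z])-[240,80])*2, (proj(b,[.629,-.017,z])-[205,130])*2+[400,0])
d=cv2.absdiff(cv2.imread('pics/scene0.png'),cv2.imread('pics/scene5.png'))
for n,(x,y) in dict(other=(353,235),weight=(312,270),head=(330,203),brush=(387,279),pot=(443,235),tw=(252,137),sp=(217,169)).items(): print(n,d[y-8:y+8,x-8:x+8].mean().round(1))
E
```

```text
0.145 [225.37068751 206.7415407 ] [568.01510794 146.79687675]
0.179 [226.5425635  184.98968073] [567.31131708 132.56832769]
0.213 [227.75604265 162.46560092] [566.58037679 117.79089829]
other 1.1
weight 0.9
head 1.1
brush 0.8
pot 2.3
tw 1.0
sp 16.9
```

The predicted cap positions match the picture, with no slip. The spare spacer's difference is the arm's shadow; it is still at (217,169). Handing in.

```bash
python3 - <<'E'
from h import *
print(ctrl.sign_off())
E
```

```text
the job is handed in; nothing more can be done
None
```

The wing cap is off the loaded spindle, and I handed in at about 10 s of the 42 s allowed with the gripper still holding it. No verdict was reported.

- **Turning:** I gripped the wing across its thickness and turned it gently anticlockwise. It turned 0.49 rad with almost no torque, past the 0.3 rad the tight way allows, so the thread is right-hand. I therefore did not try clockwise, although you asked for both ways. I turned it on to about 1.45 rad while it was still seated, then lifted it straight up.
- **Last checks:**
  - The tool rose 7.9 cm above the grasp height, and the cap is level and within about 2 mm of its spindle's axis as I measured it.
  - The grip opening stayed constant at about 17 mm.
  - The wrist force was a steady -4.3 N, roughly the cap's weight, though a little over the 3 N expected for 0.3 kg.
  - Both camera views show the cap clear of the spindle, where it should be if it has not slipped.
- **Everything else:** the before-and-after pictures show the other cap and the bystanders unmoved. The spare spacer's patch of image did change, which I put down to the arm's shadow because the spacer itself is in the same place.
- **Disagreement:** early estimates of the spindle axis differed by up to about 8 mm along one direction between views. I used the wing measurements, which agreed within about 3 mm.

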